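# Load culture dishes through the gate

### The arm

A 6-joint arm with a two-finger parallel gripper is mounted at the origin on a cart in front of the work surface, level with it; the furniture and walls round the work are solid. World frame = base frame: x ahead of the robot, y to its left, z up, the work surface at z = 0. Lengths are in mm, angles in rad, forces in N, time in s.
With the tool pointing down it reaches from about 350 to 850 mm from the base axis. Payload 8.1 kg.
Tool frame: the origin (TCP) lies at the very end of the fingers, on their centre line; the grasp point (between the pads) lies 19 mm behind it; z points along the fingers, y is the direction in which the jaws open and shut (so a half turn about z gives the same grasp; the last joint's range is limited). The gripper opens to 85 mm and grips with 20 to 120 N. Pads are 22 mm wide; open, the fingers measure 114 mm over their backs; the gripper's body (76 mm by 85 mm) begins 54 mm behind the grasp point. The pads swing forward as they close: fully open they stand 13 mm farther back than shut.
Start: joints at [-1.221, 0.13, 1.488, -0, 1.523, -0.085], TCP at [252.757, -544.168, 231.292] pointing down, gripper open.
Joint ranges: [-2.96, 2.96], [-0.89, 2.26], [0.02, 2.5], [-1.34, 4.48], [0, 2.73], [-2.66, 2.66]. Speed limits (rad/s): [2.39, 2.39, 2.79, 3.14, 3.14, 3.14].

### API

Orientations are given as a unit quaternion [x, y, z, w].
In Python, from station import env gives the robot as it stands. The module is installed in compiled form; this text tells all that it offers.
- The arm moves only by the shell command python3 -m handwheel 'ROWS' [FORCE]. ROWS is JSON, one flat list of numbers, 7 for each row, row after row: the turn, a rotation vector about the tool's x, y, z in degrees, then the shift along the tool's x, y, z in m, then the gripper command: -1 is shut, 1 is fully open, values between are in proportion. A call has 1 to 20 rows; each row shifts and turns the pose as measured when the row begins, along the tool's axes as they then stand; what a row does not reach is not made up. A row lasts 1/10 s, in which the tool goes at most 50 mm and 8.59 degrees, less where a joint would pass 70% of its speed; a pose out of reach is approached as far as the arm can. A call is refused whole if a number of a shift passes 0.05 or a number of a turn 8.59, either way. A call with a gripper value outside its range is refused whole. The fingers move at their own pace and stop on an object; FORCE is the grip in N (left out, the last holds). Time passes only in rows, so rows that do not move let the fingers close. It gives the time, the measured TCP pose, the force and the opening at its end, in the units of the state.
- env.read_state(): the state, without advancing time (a new reading comes with each control period).
- env.grab_frame(name): name is "scene" or "top"; returns the picture (400x640x3 uint8, red, green, blue); there is no depth.
- env.camera_params(name): a dict with "vfov" (degrees; the focal length in pixels is half the picture's height over the tangent of half this angle, whatever the lens; pixels are square), "cx", "cy" (the principal point, pixels), "distortion" ([k1, k2, p1, p2, k3] as OpenCV has them; the pictures are not rectified), "extrinsics" (4x4, takes a point from world to camera coordinates). Camera axes: x right, y down, z forward; pixel columns grow to the right and rows downward; lengths in mm; the calibration is good to about 2 mm. A picture is of the moment at which its call begins. camera_params takes no time and is no camera call.
- env.sign_off(): hands the job in, once; it reports no verdict.
The state is a dict: "time_s": time; "joint_positions": joint angles; "qd": joint speeds; "tau": joint torques, N m; "eef_pos": TCP position; "eef_rot": TCP orientation; "wrist_force": force on the tool from outside, world axes, zero at the start; "torque": the same for the moment, N m; "gripper_width": finger opening in mm.
Only numpy, scipy, OpenCV 4.12 (cv2) and the standard library are available. Lean on these libraries where they do the work, as an engineer would, in place of code of your own. Each camera call takes 0.05 s, during which the arm holds its last target. There are 200 camera calls.

### The job

Load the three small lidded culture dishes into the microscope carrier without picking any of them up: with the fingertips, push each one across the loading deck and through the gate into the slot, so that all three lie flat in a row on the slot's floor, dropped clear of the sill. Then push the black tab of the shutter to slide it fully shut behind them. Leave the other things on the bench where they are.

Things in the scene. Friction and masses are not known exactly. Their poses are not given: they have to be found in the camera images.
- loader: flat grey loading deck with a dish carrier docked at one end, fixed. Origin: middle of the gate, on the bench. +x across the gate (away from the robot at yaw 0), +y from the gate back over the deck (to the robot's left at yaw 0), z up. Deck: x -110 to 110, y -6 to 190 mm, top 18 mm above the bench, no rim at its sides or rear end (y = 190)
- gate (a point): middle of the sill, loader x 0, y -6, z 18 mm; loader's axes. Gate: 42 mm wide, its cheeks at loader y -1 to 7 mm. Two bright metal fences 6 mm thick close in on it like a funnel, inner faces from loader x +-102, y 112 to x +-21, y 4 mm. Cheeks and fences stand 8 mm above the deck. At the sill the deck ends in a step 3 mm down to the slot's floor
- slot (a point): middle of the carrier slot's floor, loader x 0, y -67, z 15 mm; loader's axes. Slot: 42 mm wide, from the sill (loader y -6) to its end wall (y -128): three dishes in a row and 8 mm more; walls 11 mm above its floor; three round dark windows in the floor. A dish that enters pushes those before it along
- shutter (a joint): steel strip 4 mm thick that slides across the gate just before the sill (loader y -5.5 to -1.5 mm, 0.5 to 9 mm above the deck). 0 = open (starts within 6 mm of that), 0.050 m = fully shut at its stop. It moves along the loader's +x, stays where it is left and takes 1 to 3 N
- shutter_tab (a point): middle of the face to push of the shutter's upright black tab; the face looks along the loader's -x, push it along +x. Tab 18 mm wide (y), 8 mm thick (x), 29.5 to 51.5 mm above the bench; the rest of the loader and seated dishes stay below 29 mm. Shutter open: point at loader x -80, y -3.5, z 40.5 mm. Loader's axes
- dish_a: small round culture dish, lid on, pale with a tan top, 38 mm diameter, 13 mm high, about 20 g, starting on the loader's deck; origin at the centre of its underside, z up. One of three alike
- dish_b: small round culture dish, lid on, pale with a tan top, 38 mm diameter, 13 mm high, about 20 g, starting on the loader's deck; origin at the centre of its underside, z up. One of three alike
- dish_c: small round culture dish, lid on, pale with a tan top, 38 mm diameter, 13 mm high, about 20 g, starting on the loader's deck; origin at the centre of its underside, z up. One of three alike
- timer: white square lab timer, 66 x 66 x 18 mm, on the bench; origin at the centre of its underside. Not to be disturbed
- large_dish: ordinary large lidded culture dish, 90 mm diameter, 16 mm high, on the bench; origin at the centre of its underside. Not part of the job, not to be disturbed
- film_roll: roll of sealing film standing on end, 55 mm diameter, 51 mm high, on the bench; origin at the centre of its underside. Not to be disturbed
- forceps: steel forceps lying on the bench, 127 mm long; origin at the centre of its underside. Not to be disturbed

How it is judged:
By the outcome, as a careful person would: the job done as asked, in the order asked, and still so for the second after the job is handed in, with the robot touching nothing.
It also fails if it takes over 67 s, if anything falls off the work surface, if the arm or the gripper's body presses on something with over 40 N, if the wrist force passes 120 N, or if a joint passes its speed limit or range.

## Working session

There is one attempt and no reset: what is moved stays moved. The work goes in short steps, Python scripts to look and compute and a shell command to move; the robot and the scene stay as the last step left them, time stands still between calls to the robot, and variables do not carry over. Pictures are saved under pics/ and viewed, about 8 in all and at most 12, crops included, and the job is handed in when it is done.

```bash
mkdir -p pics; python3 - <<'E'
from station import env
import cv2
print(env.read_state())
for n in("scene","top"):
    cv2.imwrite(f"pics/{n}0.png",env.grab_frame(n)[:,:,::-1]); print(n,env.camera_params(n))
E
```

```text
{'time_s': 0.0, 'joint_positions': array([-1.22140774e+00,  1.31202869e-01,  1.48929602e+00,  2.28846068e-06,
        1.52301197e+00, -8.54194941e-02]), 'qd': array([-0.00062531, -0.00069648,  0.00169478,  0.0005417 ,  0.0005715 ,
        0.00169497]), 'tau': array([-3.77448276e-03, -5.69407654e+01, -5.00561607e+01, -4.51781007e-04,
        1.50981301e-02, -3.47950277e-05]), 'eef_pos': array([ 252.55818768, -543.63312689,  230.210345  ]), 'eef_rot': array([ 9.76460238e-01,  2.15695348e-01, -1.25086083e-04, -9.50907560e-04]), 'wrist_force': array([-0.01628964,  0.25408432,  1.48997524]), 'torque': array([-0.03492659,  0.03405674,  0.05906287]), 'gripper_width': 84.97907522186544}
scene {'vfov': 43.93344372057616, 'cx': 323.70466695594314, 'cy': 192.32428865172162, 'distortion': array([-0.0025292,  0.       ,  0.       ,  0.       ,  0.       ]), 'extrinsics': array([[-4.10703942e-01, -9.11685669e-01, -1.23090641e-02,
         2.07251910e+02],
       [-8.00981647e-01,  3.67217101e-01, -4.72842471e-01,
         4.40810019e+02],
       [ 4.35603803e-01, -1.84338932e-01, -8.81060999e-01,
         1.42105283e+03],
       [ 0.00000000e+00,  0.00000000e+00,  0.00000000e+00,
         1.00000000e+00]])}
top {'vfov': 48.56039829816537, 'cx': 318.63352150162484, 'cy': 197.85861386329216, 'distortion': array([-0.02177528,  0.        ,  0.        ,  0.        ,  0.        ]), 'extrinsics': array([[-2.82335580e-02, -9.99299752e-01, -2.45534403e-02,
         1.77716062e+01],
       [-9.86687477e-01,  3.17959743e-02, -1.59489305e-01,
         5.19543652e+02],
       [ 1.60158324e-01,  1.97236215e-02, -9.86894265e-01,
         1.27729302e+03],
       [ 0.00000000e+00,  0.00000000e+00,  0.00000000e+00,
         1.00000000e+00]])}
```

View pics/top0.png

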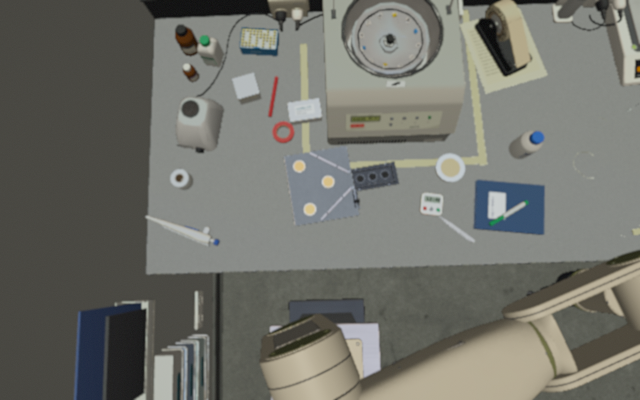

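View pics/scene0.png

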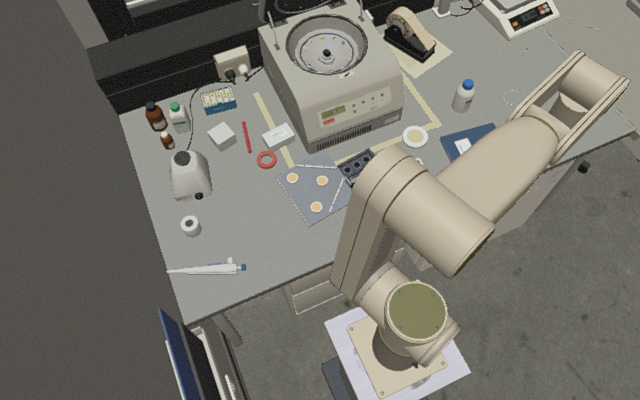

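The top view shows the deck at cols 287–358, rows 148–225, and dishes at about (299,167), (328,182) and (310,209). The slot runs to the right, to about (398,172). Next I'll measure the loader.

```bash
cat > h.py <<'E'
from station import env
import cv2, numpy as np
def cam(n):
    p=env.camera_params(n); f=200/np.tan(np.radians(p["vfov"]/2))
    return np.array([[f,0,p["cx"]],[0,f,p["cy"]],[0,0,1]]),p["distortion"],p["extrinsics"]
def ray(n,uv,z):
    K,d,E=cam(n); q=cv2.undistortPoints(np.array(uv,float).reshape(-1,1,2),K,d).reshape(-1,2)
    r=np.c_[q,np.ones(len(q))]@E[:3,:3]; c=-E[:3,:3].T@E[:3,3]
    return (c+r*((z-c[2])/r[:,2])[:,None])[:,:2]
def proj(n,P):
    K,d,E=cam(n); return cv2.projectPoints(np.array(P,float).reshape(-1,3),cv2.Rodrigues(E[:3,:3])[0],E[:3,3],K,d)[0].reshape(-1,2)
def dishes(im,n="top",box=(270,140,420,235),z=31):
    x0,y0,x1,y1=box; h=im[y0:y1,x0:x1].astype(int)
    m=((h[...,0]-h[...,2]>45)&(h[...,0]>150)).astype(np.uint8)
    k,_,s,c=cv2.connectedComponentsWithStats(m)
    uv=[c[i]+[x0,y0] for i in range(1,k) if s[i,4]>25]; return np.array(uv),[int(s[i,4]) for i in range(1,k) if s[i,4]>25],ray(n,uv,z) if uv else []
E
python3 - <<'E'
from h import *
np.set_printoptions(suppress=True,precision=1)
t=env.grab_frame("top"); s=env.grab_frame("scene")
print(dishes(t)); print(dishes(s,"scene",(270,140,345,225)))
cv2.imwrite("pics/c1.png",cv2.resize(t[140:235,275:410,::-1],None,fx=5.5,fy=5.5,interpolation=cv2.INTER_CUBIC))
cv2.imwrite("pics/c2.png",cv2.resize(s[140:235,270:400,::-1],None,fx=5.5,fy=5.5,interpolation=cv2.INTER_CUBIC))
E
```

```text
(array([[299. , 166. ],
       [327.8, 181.3],
       [309.4, 208.9]]), [69, 66, 64], array([[621.6,  59.2],
       [571.3, -26.8],
       [489.1,  31. ]]))
(array([[272.5, 158.3],
       [291.9, 177.3],
       [321.8, 180.1],
       [316. , 206.5]]), [64, 56, 57, 60], array([[719.8,  94.1],
       [623.3,  62.6],
       [571.8, -23.7],
       [490.2,  33.4]]))
```

View pics/c1.png

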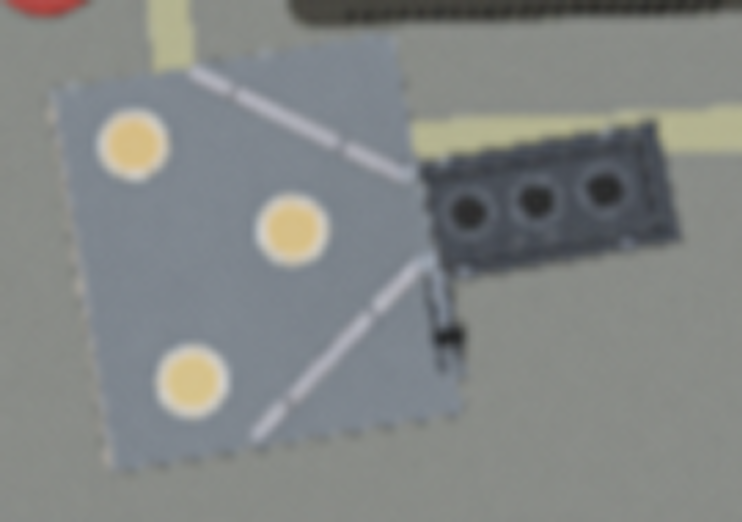

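The crop shows the deck corners at (55,90), (395,36), (462,412) and (112,470). The windows are at (470,213), (537,202) and (604,190), and the black tab is at about (450,338). I'll fit the pose from these.

```bash
cat >> h.py <<'E'
def toL(p): return (np.atleast_2d(p)-L0)@np.array([[np.cos(Y),-np.sin(Y)],[np.sin(Y),np.cos(Y)]])
def toW(p): return np.atleast_2d(p)@np.array([[np.cos(Y),np.sin(Y)],[-np.sin(Y),np.cos(Y)]])+L0
E
python3 - <<'E'
from h import *
np.set_printoptions(suppress=True,precision=1)
px=np.array([[55,90],[395,36],[462,412],[112,470],[470,213],[537,202],[604,190]],float); uv=(px+.5)/5.5-.5+[275,140]
w=np.r_[ray("top",uv[:4],18),ray("top",uv[4:],15)]
print(w)
l=np.array([[110,190],[110,-6],[-110,-6],[-110,190]],float)
def fit(l,w):
    a,b=l-l.mean(0),w-w.mean(0); y=np.arctan2((a[:,0]*b[:,1]-a[:,1]*b[:,0]).sum(),(a*b).sum())
    R=np.array([[np.cos(y),-np.sin(y)],[np.sin(y),np.cos(y)]]); t=w.mean(0)-R@l.mean(0); return y,t,w-(l@R.T+t)
y,t,r=fit(l,w[:4]); print(y,t,r)
import h; h.Y,h.L0=y,t
print("win",h.toL(w[4:]))
d=dishes(env.grab_frame("top"))[2]; print("dish",h.toL(d))
print("tab",h.toL(ray("top",(np.array([[450,338.]])+.5)/5.5-.5+[275,140],51)))
open("h.py","a").write(f"Y={y}; L0=np.array({list(t)})\n")
print(proj("scene",np.c_[h.toW(np.r_[l,[[0,-67]]]),[18]*4+[15]]))
E
```

```text
[[ 658.   103.8]
 [ 682.5  -87.7]
 [ 469.2 -116.1]
 [ 443.3   76. ]
 [ 580.5 -125.5]
 [ 585.5 -162.9]
 [ 591.1 -200.3]]
0.13068526610595255 [575.2 -97.2] [[-1.6 -1.7]
 [-2.6  1.1]
 [ 2.2  1.4]
 [ 1.9 -0.8]]
win [[   1.6  -28.7]
 [   1.6  -66.4]
 [   2.3 -104.3]]
dish [[ 66.3 149. ]
 [  5.3  70.3]
 [-68.7 138.3]]
tab [[-70.9  -2.7]]
[[276.3 175.4]
 [325.6 149.4]
 [360.9 196.9]
 [309.8 225.8]
 [357.8 164.7]]
```

View pics/c2.png

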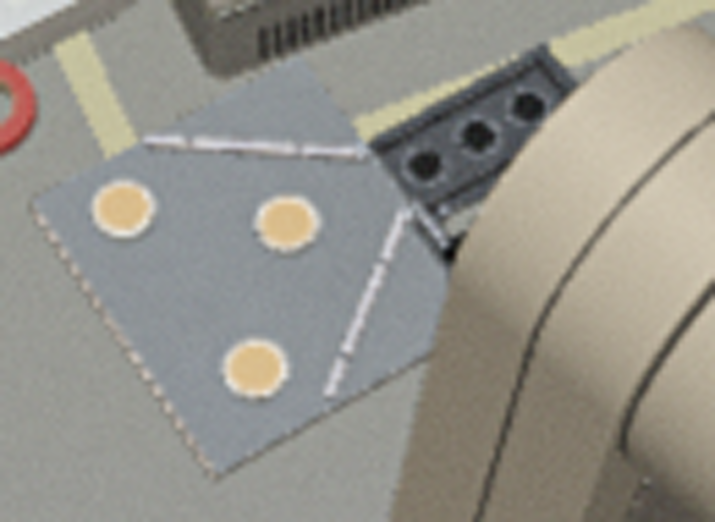

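```bash
cat >> h.py <<'E'
L0=L0+np.array([np.cos(Y),np.sin(Y)])  # windows sit 1.6 mm to +x
def st(tx=None,ty=None,tz=None):
    from scipy.spatial.transform import Rotation as R
    s=env.read_state(); M=R.from_quat(s["eef_rot"]).as_matrix(); p=s["eef_pos"]
    print("t%.2f"%s["time_s"],"L",toL(p[:2])[0].round(1),"z%.1f"%p[2],"toolx-rel-loader-y deg %.1f"%(np.degrees(np.arctan2(M[1,0],M[0,0])-Y)-90),"tilt",M[:2,2].round(3),"w%.1f"%s["gripper_width"],"F",s["wrist_force"].round(1))
    if tx is not None: print("tool shift",(M.T@(np.r_[toW([tx,ty])[0],tz]-p)).round(1))
E
python3 -m handwheel '[0,0,0,0.04,-0.029,0,-0.86, 0,0,0,0.04,-0.029,0,-0.86, 0,0,0,0.04,-0.029,0,-0.86, 0,0,0,0.04,-0.029,0,-0.86, 0,0,0,0.04,-0.029,0,-0.86, 0,0,0,0.04,-0.029,0,-0.86, 0,0,0,0.04,-0.029,0,-0.86, 0,0,0,0.04,-0.029,0,-0.86, 0,0,0,0.04,-0.029,0,-0.86, 0,0,0,0.04,-0.029,0,-0.86, 0,0,0,0.04,-0.029,0,-0.86, 0,0,0,0.04,-0.029,0,-0.86]' 20
python3 -m handwheel '[0,0,-8,0,0,0,-0.86, 0,0,-8,0,0,0,-0.86, 0,0,-8,0,0,0,-0.86, 0,0,-8,0,0,0,-0.86, 0,0,-8,0,0,0,-0.86, 0,0,-8,0,0,0,-0.86, 0,0,-8,0,0,0,-0.86, 0,0,-8,0,0,0,-0.86, 0,0,-8,0,0,0,-0.86, 0,0,0,0,0,0,-0.86]'
python3 -c "from h import *; st(4,122,60)"
```

```text
time_s: 1.45
eef_pos: [543.5, -21.9, 229.7]
eef_rot: [0.978, 0.21, 0.001, 0.0]
wrist_force: [-0.0, -0.5, -0.4]
gripper_width: 6.1
time_s: 2.45
eef_pos: [545.0, -12.6, 227.7]
eef_rot: [0.645, 0.764, 0.001, -0.001]
wrist_force: [-0.5, -0.2, 0.2]
gripper_width: 5.8
t2.45 L [-20.   87.9] z227.7 toolx-rel-loader-y deg 2.2 tilt [-0.001  0.003] w5.8 F [-0.5 -0.2  0.2]
tool shift [ 32.8  25.3 167.8]
```

```bash

python3 -m handwheel '[0,0,2.2,0.033,0.025,0.02,-0.86, 0,0,0,0,0,0.04,-0.86, 0,0,0,0,0,0.04,-0.86, 0,0,0,0,0,0.04,-0.86, 0,0,0,0,0,0.02,-0.86, 0,0,0,0,0,0,-0.86]'
python3 - <<'E'
from h import *
st(4,115,21)
for n in("scene","top"):
    a=env.grab_frame(n)
    b=(270,140,345,235) if n=="scene" else (270,140,420,235)
    print(dishes(a,n,b)[2]) 
    for p in dishes(a,n,b)[2]: print(n,toL(p).round(1))
    cv2.imwrite(f"pics/{n}1.png",a[:,:,::-1])
a=np.hstack([cv2.resize(cv2.imread(f"pics/{n}1.png")[130:240,270:400],None,fx=3,fy=4,interpolation=3) for n in("scene","top")]); cv2.imwrite("pics/m1.png",a)
E
```

```text
time_s: 3.05
eef_pos: [567.2, 25.7, 65.2]
eef_rot: [0.671, 0.742, 0.003, 0.001]
wrist_force: [-0.1, 0.5, -0.1]
gripper_width: 6.2
t3.05 L [  7.  122.9] z65.2 toolx-rel-loader-y deg -1.7 tilt [0.006 0.002] w6.2 F [-0.1  0.5 -0.1]
tool shift [-8.1 -3.1 44.2]
[[720.19993226  93.94772918]
 [623.26865715  62.57452681]
 [490.18975143  33.37372336]]
scene [[167.6 170.6]]
scene [[ 67.4 152.2]]
scene [[-68.3 140.5]]
[[489.28514967  30.8271735 ]]
top [[-69.5 138.1]]
```

View pics/m1.png

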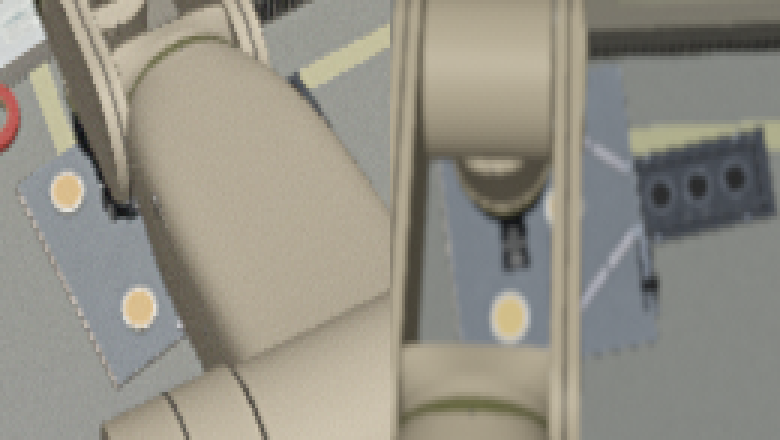

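```bash

python3 -m handwheel '[0,0,-1.7,0,-0.003,0.03,-0.86, 0,0,0,0,0,0.013,-0.86, 0,0,0,-0.01,0,0.001,-0.86, 0,0,0,-0.01,0,0,-0.86, 0,0,0,-0.01,0,0,-0.86, 0,0,0,-0.01,-0.001,0,-0.86, 0,0,0,-0.01,-0.001,0,-0.86, 0,0,0,-0.01,-0.001,0,-0.86, 0,0,0,0,0,0,-0.86]'
python3 - <<'E'
from h import *
st(0,0,21)
for n in("scene","top"):
    d=dishes(env.grab_frame(n),n,(270,140,345,235) if n=="scene" else (270,140,420,235)); print(n,d[1],[toL(p).round(1) for p in d[2]])
E
```

```text
time_s: 4.05
eef_pos: [582.3, -42.3, 37.8]
eef_rot: [0.662, 0.749, 0.01, 0.012]
wrist_force: [0.3, -0.3, -0.1]
gripper_width: 6.2
t4.05 L [13.1 53.5] z37.8 toolx-rel-loader-y deg -0.4 tilt [ 0.031 -0.001] w6.2 F [ 0.3 -0.3 -0.1]
tool shift [-53.5 -13.3  16.7]
scene [65, 56, 57, 53] [array([[167.6, 170.6]]), array([[ 67.4, 152.2]]), array([[ 5.3, 73.6]]), array([[-66.8, 140. ]])]
top [36, 35, 27] [array([[ 67.1, 154.6]]), array([[ 0.3, 74.2]]), array([[-62.8, 136.2]])]
```

The tool rode over dish b without moving it. The pose drifted, so I'll correct it using feedback in smaller calls.

```bash
cat >> h.py <<'E'
_st=st
def st(tx=None,ty=None,tz=None,yaw=0):
    from scipy.spatial.transform import Rotation as R
    _st(tx,ty,tz); s=env.read_state(); a=Y+np.pi/2+np.radians(yaw)
    W=R.from_matrix([[np.cos(a),np.sin(a),0],[np.sin(a),-np.cos(a),0],[0,0,-1]])
    print("turn",(R.from_quat(s["eef_rot"]).inv()*W).as_rotvec(degrees=True).round(1),"q",s["joint_positions"].round(2))
E
python3 -m handwheel '[0,0,0,0,0,-0.02,-0.86, 0,0,0,0,0,0,-0.86]'
python3 -c "from h import *; st(5,122,60)"
python3 -m handwheel '[0,0,0,0.035,-0.004,0,-0.86, 0,0,0,0.034,-0.004,0,-0.86, 0,0,0,0,0,0,-0.86]'
python3 -c "from h import *; st(5,122,21)"
```

```text
time_s: 4.35
eef_pos: [580.8, -40.3, 57.3]
eef_rot: [0.662, 0.749, 0.01, 0.011]
wrist_force: [0.4, -0.0, 0.3]
gripper_width: 6.3
t4.35 L [11.9 55.7] z57.3 toolx-rel-loader-y deg -0.4 tilt [0.029 0.001] w6.3 F [ 0.4 -0.   0.3]
tool shift [66.3 -7.3 -3.1]
turn [ 1.6  0.2 -0.4] q [-0.16  0.21  1.73  0.01  1.17 -0.29]
time_s: 4.65
eef_pos: [563.4, 29.4, 55.5]
eef_rot: [0.662, 0.749, 0.01, 0.01]
wrist_force: [0.4, -0.1, -0.1]
gripper_width: 5.9
t4.65 L [  3.8 127.1] z55.5 toolx-rel-loader-y deg -0.5 tilt [0.028 0.001] w5.9 F [ 0.4 -0.1 -0.1]
tool shift [-5.   0.3 34.5]
turn [ 1.6  0.1 -0.5] q [-0.04  0.16  1.79  0.    1.16 -0.16]
```

```bash

python3 -m handwheel '[1.6,0.1,-0.5,0,0,0.02,-0.86, 0,0,0,0,0,0.014,-0.86, 0,0,0,0,0,0,-0.86]'
python3 -c "from h import *; st(5,122,21)"
python3 -m handwheel '[0,0,0,0,0,0,-0.86, 0,0,0,0,0,0,-0.86]'
python3 -c "from h import *; st(5,112,21)"
```

```text
time_s: 4.95
eef_pos: [563.7, 30.8, 19.4]
eef_rot: [0.658, 0.753, -0.0, 0.0]
wrist_force: [-0.1, -0.6, 0.0]
gripper_width: 6.3
t4.95 L [  4.2 128.4] z19.4 toolx-rel-loader-y deg 0.2 tilt [ 0.    -0.001] w6.3 F [-0.1 -0.6  0. ]
tool shift [-6.4  0.8 -1.6]
turn [0.  0.1 0.2] q [-0.04  0.24  1.77 -0.    1.13 -0.17]
time_s: 5.15
eef_pos: [563.2, 30.2, 18.8]
eef_rot: [0.658, 0.753, -0.001, 0.0]
wrist_force: [0.1, -0.1, 0.6]
gripper_width: 5.7
t5.15 L [  3.6 127.9] z18.8 toolx-rel-loader-y deg 0.2 tilt [-0.001 -0.001] w5.7 F [ 0.1 -0.1  0.6]
tool shift [-15.9   1.3  -2.2]
turn [-0.   0.   0.2] q [-0.04  0.24  1.77 -0.    1.13 -0.17]
```

```bash

python3 -m handwheel '[0,0,0,-0.006,0.001,-0.004,-0.86, 0,0,0,-0.01,0,0,-0.86, 0,0,0,-0.01,0,0,-0.86, 0,0,0,-0.01,0,0,-0.86]'
python3 -c "from h import *; st(4,80,22)"
```

```text
time_s: 5.55
eef_pos: [570.9, -8.2, 25.5]
eef_rot: [0.658, 0.753, 0.001, 0.002]
wrist_force: [-0.1, -0.2, 0.1]
gripper_width: 6.2
t5.55 L [ 6.3 88.8] z25.5 toolx-rel-loader-y deg 0.2 tilt [ 0.003 -0.001] w6.2 F [-0.1 -0.2  0.1]
tool shift [-8.8 -2.3  3.5]
turn [0.2 0.1 0.2] q [-0.1   0.25  1.75 -0.    1.14 -0.24]
```

```bash

python3 -m handwheel '[0.2,0.1,0.2,-0.009,-0.002,0.003,-0.86, 0,0,0,-0.009,-0.002,0.002,-0.86, 0,0,0,-0.009,-0.001,0.001,-0.86]'
python3 -c "from h import *; st(1,50,22)"
```

```text
time_s: 5.85
eef_pos: [570.0, -39.3, 19.7]
eef_rot: [0.66, 0.751, 0.0, 0.0]
wrist_force: [0.0, 0.0, 0.4]
gripper_width: 5.9
t5.85 L [ 1.3 58.1] z19.7 toolx-rel-loader-y deg -0.1 tilt [ 0.001 -0.   ] w5.9 F [0.  0.  0.4]
tool shift [-8.1 -0.3 -2.3]
turn [ 0.   0.  -0.1] q [-0.16  0.26  1.75 -0.    1.13 -0.29]
```

```bash

python3 -m handwheel '[0,0,0,-0.008,0,-0.002,-0.86, 0,0,0,-0.008,-0.001,0,-0.86, 0,0,0,-0.008,-0.001,0,-0.86]'
python3 - <<'E'
from h import *
st(0,10,22)
d=dishes(env.grab_frame("scene"),"scene",(280,140,345,235)); print(d[1],[toL(p).round(1) for p in d[2]])
E
```

```text
time_s: 6.15
eef_pos: [570.6, -65.8, 21.2]
eef_rot: [0.66, 0.751, -0.0, -0.0]
wrist_force: [0.9, -0.0, -0.1]
gripper_width: 6.1
t6.15 L [-1.5 31.7] z21.2 toolx-rel-loader-y deg -0.1 tilt [-0.001  0.   ] w6.1 F [ 0.9 -0.  -0.1]
tool shift [-21.7   1.6  -0.8]
turn [-0.  -0.  -0.1] q [-0.2   0.26  1.74 -0.    1.14 -0.33]
[56] [array([[ 67.4, 152.2]])]
```

```bash

python3 -m handwheel '[0,0,0,-0.008,0.001,0,-0.86, 0,0,0,-0.008,0,0,-0.86]'
python3 -c "from h import *; st(0,0,22)"
python3 -m handwheel '[0,0,0,-0.008,0,0,-0.86, 0,0,0,-0.006,0,0,-0.86]'
python3 - <<'E'
from h import *
st(0,0,22)
for n in("scene","top"): cv2.imwrite(f"pics/{n}2.png",env.grab_frame(n)[:,:,::-1])
a=np.hstack([cv2.resize(cv2.imread(f"pics/{n}2.png")[130:240,270:400],None,fx=3,fy=4,interpolation=3) for n in("scene","top")]); cv2.imwrite("pics/m2.png",a)
E
```

```text
time_s: 6.4
eef_pos: [573.9, -83.3, 21.4]
eef_rot: [0.66, 0.751, -0.0, 0.0]
wrist_force: [0.7, -0.1, -0.4]
gripper_width: 6.0
t6.40 L [-0.5 13.9] z21.4 toolx-rel-loader-y deg -0.1 tilt [-0. -0.] w6.0 F [ 0.7 -0.1 -0.4]
tool shift [-13.9   0.5  -0.6]
turn [-0.   0.  -0.1] q [-0.23  0.28  1.73 -0.    1.14 -0.36]
time_s: 6.6
eef_pos: [576.0, -98.5, 21.4]
eef_rot: [0.66, 0.751, -0.0, 0.0]
wrist_force: [0.2, 0.2, -0.1]
gripper_width: 6.0
t6.60 L [-0.4 -1.4] z21.4 toolx-rel-loader-y deg -0.1 tilt [ 0.    -0.001] w6.0 F [ 0.2  0.2 -0.1]
tool shift [ 1.4  0.4 -0.6]
turn [-0.   0.  -0.1] q [-0.26  0.29  1.71 -0.    1.14 -0.39]
```

View pics/m2.png

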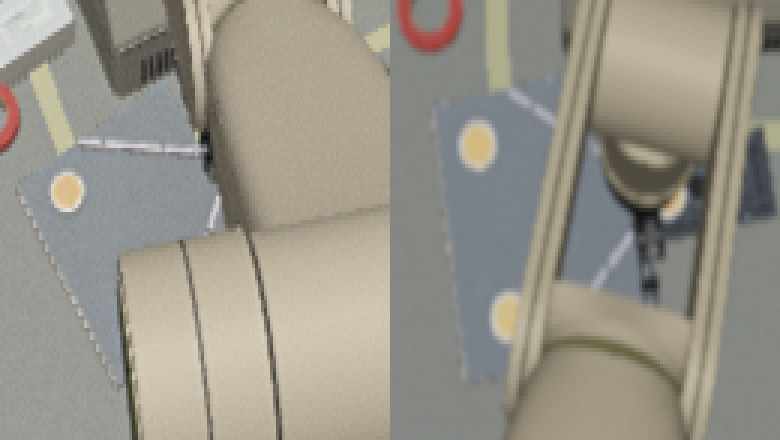

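Dish b shows in the slot past the fingers, at about (672,200) in the right half. Next is dish a, with a diagonal push.

```bash

python3 -m handwheel '[0,0,0,0.015,0,0,-0.86, 0,0,0,0.015,0,-0.03,-0.86, 0,0,0,0.03,0.018,-0.03,-0.86, 0,0,0,0.045,0.02,0,-0.86, 0,0,0,0.045,0.02,0,-0.86, 0,0,0,0.03,0.02,0,-0.86, 0,0,8,0,0.01,0,-0.86, 0,0,8,0,0,0,-0.86, 0,0,8,0,0,0,-0.86, 0,0,8,0,0,0,-0.86, 0,0,0,0,0,0,-0.86]'
python3 - <<'E'
from h import *
st(93,193,60,-32)
for n in("scene","top"):
    d=dishes(env.grab_frame(n),n,(280,140,345,235) if n=="scene" else (270,140,420,235)); print(n,d[1],[toL(p).round(1) for p in d[2]])
E
```

```text
time_s: 7.8
eef_pos: [636.4, 114.1, 82.7]
eef_rot: [0.846, 0.533, 0.0, -0.003]
wrist_force: [-0.3, -0.1, -0.1]
gripper_width: 5.9
t7.80 L [ 87.2 201.5] z82.7 toolx-rel-loader-y deg -33.0 tilt [-0.003  0.005] w5.9 F [-0.3 -0.1 -0.1]
tool shift [-4.1  9.6 22.7]
turn [-0.3 -0.2 -1. ] q [0.1  0.37 1.49 0.01 1.29 0.54]
scene [] []
top [49, 68, 64] [array([[ 65. , 145.5]]), array([[ -2.3, -33. ]]), array([[-69.6, 137.9]])]
```

```bash

python3 -m handwheel '[-0.3,-0.2,-1,-0.004,0.01,0.022,-0.86, 0,0,0,0,0,0.02,-0.86, 0,0,0,0,0,0.015,-0.86, 0,0,0,0,0,0,-0.86]'
python3 -c "from h import *; st(93,193,22,-32)"
```

```text
time_s: 8.3
eef_pos: [644.3, 107.1, 25.3]
eef_rot: [0.835, 0.55, 0.001, 0.001]
wrist_force: [0.1, -0.1, -1.0]
gripper_width: 6.3
t8.30 L [ 94.1 193.6] z25.3 toolx-rel-loader-y deg -30.7 tilt [ 0.003 -0.   ] w6.3 F [ 0.1 -0.1 -1. ]
tool shift [-1.1 -0.7  3.3]
turn [ 0.1 -0.1  1.3] q [ 0.09  0.44  1.5  -0.    1.19  0.49]
```

```bash

python3 -m handwheel '[0,0,1,-0.005,0,0.003,-0.86, 0,0,0,-0.009,0,0,-0.86, 0,0,0,-0.009,0,0,-0.86, 0,0,0,-0.009,0,0,-0.86]'
python3 -c "from h import *; st(16,70,22,-32)"
```

```text
time_s: 8.7
eef_pos: [631.5, 76.8, 24.2]
eef_rot: [0.839, 0.544, 0.002, 0.001]
wrist_force: [0.3, -0.5, -0.8]
gripper_width: 5.9
t8.70 L [ 77.4 165.2] z24.2 toolx-rel-loader-y deg -31.6 tilt [0.005 0.   ] w5.9 F [ 0.3 -0.5 -0.8]
tool shift [-113.3   -2.4    1.9]
turn [ 0.3 -0.1  0.4] q [ 0.04  0.4   1.56 -0.    1.17  0.46]
```

```bash

python3 -m handwheel '[0.3,-0.1,0.4,-0.01,-0.001,0.002,-0.86, 0,0,0,-0.01,0,0,-0.86, 0,0,0,-0.01,0,0,-0.86, 0,0,0,-0.01,0,0,-0.86]'
python3 -c "from h import *; st(16,70,22,-32)"
```

```text
time_s: 9.1
eef_pos: [613.4, 36.7, 23.8]
eef_rot: [0.842, 0.54, 0.001, 0.0]
wrist_force: [0.4, -0.3, -0.3]
gripper_width: 5.7
t9.10 L [ 54.3 127.8] z23.8 toolx-rel-loader-y deg -32.1 tilt [0.002 0.001] w5.7 F [ 0.4 -0.3 -0.3]
tool shift [-69.3  -1.7   1.7]
turn [ 0.1 -0.1 -0.1] q [-0.02  0.35  1.62  0.    1.16  0.41]
```

```bash

python3 -m handwheel '[0.1,-0.1,0,-0.01,-0.001,0.002,-0.86, 0,0,0,-0.01,0,0,-0.86, 0,0,0,-0.01,0,0,-0.86, 0,0,0,-0.01,0,0,-0.86]'
python3 -c "from h import *; st(16,70,22,-32)"
```

```text
time_s: 9.5
eef_pos: [594.1, -2.7, 21.7]
eef_rot: [0.842, 0.54, -0.0, -0.0]
wrist_force: [0.1, -0.1, 0.7]
gripper_width: 6.0
t9.50 L [30.  91.3] z21.7 toolx-rel-loader-y deg -32.1 tilt [-0.001 -0.   ] w6.0 F [ 0.1 -0.1  0.7]
tool shift [-25.5  -0.6  -0.3]
turn [-0.   0.  -0.1] q [-0.09  0.31  1.68 -0.    1.15  0.34]
```

```bash

python3 -m handwheel '[0,0,0,-0.009,0,0,-0.86, 0,0,0,-0.008,0,0,-0.86, 0,0,0,-0.005,0,0,-0.86, 0,0,0,0.002,0,0,-0.86, 0,0,0,0.02,0,0,-0.86, 0,0,-8,0.01,-0.005,-0.03,-0.86, 0,0,-8,0,-0.01,-0.005,-0.86, 0,0,-8,0,-0.01,0,-0.86, 0,0,-8,0,0,0,-0.86, 0,0,0,0,0,0,-0.86]'
python3 - <<'E'
from h import *
st(0,100,22)
for n in("scene","top"):
    d=dishes(env.grab_frame(n),n,(280,140,345,235) if n=="scene" else (270,140,420,235)); print(n,d[1],[toL(p).round(1) for p in d[2]])
E
```

```text
time_s: 10.5
eef_pos: [573.4, 13.1, 57.9]
eef_rot: [0.653, 0.758, 0.0, -0.0]
wrist_force: [-0.1, 0.3, 0.5]
gripper_width: 6.0
t10.50 L [ 11.5 109.6] z57.9 toolx-rel-loader-y deg 1.0 tilt [-0.001  0.001] w6.0 F [-0.1  0.3  0.5]
tool shift [ -9.4 -11.6  35.9]
turn [-0. -0.  1.] q [-0.07  0.21  1.73  0.    1.2  -0.22]
scene [60] [array([[-68.3, 140.5]])]
top [68, 55] [array([[ -2.3, -33. ]]), array([[-67.7, 137.9]])]
```

```bash

python3 -m handwheel '[0,0,1,-0.004,-0.01,0.016,-0.86, 0,0,0,0,0,0.02,-0.86, 0,0,0,0,0,0,-0.86]'
python3 -c "from h import *; st(1,50,22)"
python3 -m handwheel '[0,0,0,-0.01,0,0,-0.86, 0,0,0,-0.008,0,0,-0.86, 0,0,0,-0.008,0,0,-0.86]'
python3 -c "from h import *; st(0,50,22)"
```

```text
time_s: 10.9
eef_pos: [565.0, 7.5, 21.5]
eef_rot: [0.667, 0.745, 0.0, 0.0]
wrist_force: [-0.5, -0.2, 0.1]
gripper_width: 6.0
t10.90 L [  2.5 105.2] z21.5 toolx-rel-loader-y deg -1.1 tilt [0.001 0.001] w6.0 F [-0.5 -0.2  0.1]
tool shift [-55.2  -0.5  -0.5]
turn [ 0.1 -0.  -1.1] q [-0.08  0.24  1.77  0.    1.13 -0.19]
time_s: 11.2
eef_pos: [569.0, -19.5, 23.0]
eef_rot: [0.668, 0.744, 0.001, 0.0]
wrist_force: [-0.2, 0.7, -0.1]
gripper_width: 5.5
t11.20 L [ 2.9 77.8] z23.0 toolx-rel-loader-y deg -1.3 tilt [0.002 0.   ] w5.5 F [-0.2  0.7 -0.1]
tool shift [-27.9  -2.3   0.9]
turn [ 0.1 -0.  -1.3] q [-0.12  0.25  1.76  0.    1.14 -0.23]
```

```bash

python3 -m handwheel '[0,0,-1.2,-0.008,-0.001,0.001,-0.86, 0,0,0,-0.008,-0.001,0,-0.86, 0,0,0,-0.008,-0.001,0,-0.86, 0,0,0,-0.008,0,0,-0.86]'
python3 -c "from h import *; st(0,30,22)"
python3 -m handwheel '[0,0,0,-0.006,0,0,-0.86, 0,0,0,-0.006,0,0,-0.86]'
python3 -c "from h import *; st(0,0,22)"
```

```text
time_s: 11.6
eef_pos: [572.4, -56.0, 24.9]
eef_rot: [0.661, 0.75, 0.002, 0.002]
wrist_force: [0.1, 0.5, -0.2]
gripper_width: 5.9
t11.60 L [ 1.5 41.2] z24.9 toolx-rel-loader-y deg -0.3 tilt [ 0.006 -0.   ] w5.9 F [ 0.1  0.5 -0.2]
tool shift [-11.2  -1.5   2.9]
turn [ 0.3  0.1 -0.3] q [-0.19  0.25  1.74  0.    1.14 -0.31]
time_s: 11.8
eef_pos: [574.3, -69.6, 25.3]
eef_rot: [0.662, 0.75, 0.002, 0.003]
wrist_force: [0.6, 0.5, -0.1]
gripper_width: 5.8
t11.80 L [ 1.7 27.5] z25.3 toolx-rel-loader-y deg -0.3 tilt [ 0.007 -0.001] w5.8 F [ 0.6  0.5 -0.1]
tool shift [-27.5  -1.5   3.4]
turn [ 0.4  0.1 -0.3] q [-0.21  0.26  1.74  0.    1.14 -0.33]
```

```bash

python3 -m handwheel '[0.4,0.1,0,-0.002,-0.0015,0.003,-0.86, 0,0,0,-0.006,0,0,-0.86, 0,0,0,-0.006,0,0,-0.86]'
python3 -c "from h import *; st(0,0,22)"
python3 -m handwheel '[0,0,0,-0.006,0,0,-0.86, 0,0,0,-0.006,0,0,-0.86]'
python3 -c "from h import *; st(0,0,22)
d=dishes(env.grab_frame('top')); print(d[1],[toL(p).round(1) for p in d[2]])"
```

```text
time_s: 12.1
eef_pos: [574.6, -84.7, 22.0]
eef_rot: [0.662, 0.75, -0.0, -0.001]
wrist_force: [-0.1, 0.0, -0.3]
gripper_width: 5.9
t12.10 L [ 0.  12.5] z22.0 toolx-rel-loader-y deg -0.3 tilt [-0.001  0.001] w5.9 F [-0.1  0.  -0.3]
tool shift [-12.5   0.1  -0. ]
turn [-0.1 -0.  -0.3] q [-0.23  0.28  1.72  0.    1.14 -0.36]
time_s: 12.3
eef_pos: [576.1, -97.3, 21.7]
eef_rot: [0.662, 0.75, -0.0, -0.001]
wrist_force: [0.2, 0.6, -0.3]
gripper_width: 5.8
t12.30 L [-0.2 -0.2] z21.7 toolx-rel-loader-y deg -0.3 tilt [-0.002  0.001] w5.8 F [ 0.2  0.6 -0.3]
tool shift [ 0.2  0.2 -0.3]
turn [-0.1 -0.1 -0.3] q [-0.26  0.29  1.71  0.    1.15 -0.38]
[44, 50] [array([[  1.7, -63.4]]), array([[-68.8, 140.6]])]
```

```bash

python3 -m handwheel '[0,0,0,0.015,0,0,-0.86, 0,0,0,0.015,0,-0.03,-0.86, 0,0,0,0.03,-0.019,-0.03,-0.86, 0,0,0,0.04,-0.025,0,-0.86, 0,0,0,0.04,-0.025,0,-0.86, 0,0,0,0.04,-0.03,0,-0.86, 0,0,-8,0,0,0,-0.86, 0,0,-8,0,0,0,-0.86, 0,0,-8,0,0,0,-0.86, 0,0,-8,0,0,0,-0.86, 0,0,-5,0,0,0,-0.86, 0,0,0,0,0,0,-0.86]'
python3 - <<'E'
from h import *
st(-99,179,40,36.5)
for n in("scene","top"):
    a=env.grab_frame(n); d=dishes(a,n,(280,140,345,235) if n=="scene" else (270,140,420,235)); print(n,d[1],[toL(p).round(1) for p in d[2]])
E
```

```text
time_s: 13.55
eef_pos: [448.2, 81.7, 84.0]
eef_rot: [0.378, 0.926, 0.002, -0.001]
wrist_force: [0.4, 0.6, -0.7]
gripper_width: 5.8
t13.55 L [-103.6  193.9] z84.0 toolx-rel-loader-y deg 38.1 tilt [-0.     0.005] w5.8 F [ 0.4  0.6 -0.7]
tool shift [-14.8  -5.7  43.9]
turn [ 0.2 -0.2  1.6] q [ 0.06 -0.14  2.04  0.    1.25 -0.73]
scene [] []
top [76, 69] [array([[ -1. , -31.6]]), array([[ -2. , -69.9]])]
```

```bash

python3 -m handwheel '[0.2,-0.2,1.6,-0.01,-0.006,0.022,-0.86, 0,0,0,-0.002,0,0.02,-0.86, 0,0,0,0,0,0.018,-0.86, 0,0,0,0,0,0,-0.86]'
python3 -c "from h import *; st(-18,69,22,36.5)"
```

```text
time_s: 14.05
eef_pos: [453.9, 69.4, 23.5]
eef_rot: [0.398, 0.917, 0.001, 0.002]
wrist_force: [-0.4, 0.4, -0.3]
gripper_width: 6.1
t14.05 L [-99.6 181. ] z23.5 toolx-rel-loader-y deg 35.6 tilt [ 0.003 -0.   ] w6.1 F [-0.4  0.4 -0.3]
tool shift [-138.6    1.1    1.8]
turn [ 0.1  0.1 -0.9] q [ 0.04 -0.04  2.07 -0.    1.11 -0.71]
```

```bash

python3 -m handwheel '[0,0,-0.9,-0.009,0,0.0015,-0.86, 0,0,0,-0.009,0,0,-0.86, 0,0,0,-0.009,0,0,-0.86, 0,0,0,-0.009,0,0,-0.86]'
python3 -c "from h import *; st(-18,69,22,36.5)"
```

```text
time_s: 14.45
eef_pos: [481.9, 42.1, 24.7]
eef_rot: [0.391, 0.92, 0.001, 0.003]
wrist_force: [-0.2, 0.8, -0.3]
gripper_width: 5.9
t14.45 L [-75.4 150.2] z24.7 toolx-rel-loader-y deg 36.5 tilt [ 0.006 -0.   ] w5.9 F [-0.2  0.8 -0.3]
tool shift [-99.5  -2.2   3.1]
turn [0.2 0.2 0. ] q [-0.02  0.02  2.   -0.    1.11 -0.79]
```

```bash

python3 -m handwheel '[0.2,0.2,0,-0.009,-0.001,0.003,-0.86, 0,0,0,-0.009,-0.001,0,-0.86, 0,0,0,-0.009,0,0,-0.86, 0,0,0,-0.009,0,0,-0.86]'
python3 -c "from h import *; st(-18,69,22,36.5)"
python3 -m handwheel '[0,0,0,-0.009,0,0.0005,-0.86, 0,0,0,-0.009,0,0,-0.86, 0,0,0,-0.009,0,0,-0.86]'
python3 -c "from h import *; st(-18,69,22,36.5)"
```

```text
time_s: 14.85
eef_pos: [509.2, 11.5, 22.9]
eef_rot: [0.392, 0.92, 0.001, 0.002]
wrist_force: [-0.9, -0.1, 0.1]
gripper_width: 5.8
t14.85 L [-52.4 116.4] z22.9 toolx-rel-loader-y deg 36.4 tilt [ 0.003 -0.   ] w5.8 F [-0.9 -0.1  0.1]
tool shift [-58.5  -0.5   1.1]
turn [ 0.1  0.1 -0.1] q [-0.08  0.1   1.93  0.    1.11 -0.84]
time_s: 15.15
eef_pos: [529.5, -9.8, 22.3]
eef_rot: [0.392, 0.92, 0.001, 0.001]
wrist_force: [0.1, 0.8, 0.3]
gripper_width: 5.7
t15.15 L [-35.   92.6] z22.3 toolx-rel-loader-y deg 36.4 tilt [ 0.003 -0.   ] w5.7 F [0.1 0.8 0.3]
tool shift [-29.1  -0.3   0.4]
turn [ 0.1  0.1 -0.1] q [-0.12  0.15  1.87  0.    1.12 -0.88]
```

Finish the diagonal push, back off, rotate, and line up behind the dish.

```bash

python3 -m handwheel '[0,0,0,-0.009,0,0,-0.86, 0,0,0,-0.009,0,0,-0.86, 0,0,0,-0.006,0,0,-0.86, 0,0,0,-0.002,0,0,-0.86, 0,0,0,0.02,0,0,-0.86, 0,0,8,0.01,0.005,-0.03,-0.86, 0,0,8,0,0.01,-0.005,-0.86, 0,0,8,0,0.01,0,-0.86, 0,0,8,0,0,0,-0.86, 0,0,4,0,0,0,-0.86, 0,0,0,0,0,0,-0.86]'
python3 - <<'E'
from h import *
st(0,105,22)
for n in("scene","top"):
    a=env.grab_frame(n); d=dishes(a,n,(280,140,345,235) if n=="scene" else (270,140,420,235)); print(n,d[1],[toL(p).round(1) for p in d[2]])
E
```

```text
time_s: 16.25
eef_pos: [549.2, 6.1, 58.4]
eef_rot: [0.666, 0.746, 0.001, 0.001]
wrist_force: [-0.0, -0.4, 0.4]
gripper_width: 5.8
t16.25 L [-13.3 105.8] z58.4 toolx-rel-loader-y deg -1.0 tilt [0.002 0.   ] w5.8 F [-0.  -0.4  0.4]
tool shift [-0.6 13.2 36.4]
turn [ 0.1  0.  -1. ] q [-0.08  0.15  1.8   0.    1.19 -0.2 ]
scene [] []
top [75, 69] [array([[ -0.9, -31.4]]), array([[ -2. , -69.9]])]
```

```bash

python3 -m handwheel '[0,0,-1,0,0.013,0.016,-0.86, 0,0,0,0,0,0.02,-0.86, 0,0,0,0,0,0,-0.86]'
python3 -c "from h import *; st(0,80,22)"
python3 -m handwheel '[0,0,0,-0.009,0,0,-0.86, 0,0,0,-0.008,0,0,-0.86, 0,0,0,-0.008,0,0,-0.86]'
python3 -c "from h import *; st(0,50,22)"
```

```text
time_s: 16.65
eef_pos: [562.7, 7.4, 22.0]
eef_rot: [0.656, 0.755, 0.001, 0.001]
wrist_force: [-0.2, 0.1, -0.5]
gripper_width: 5.6
t16.65 L [  0.2 105.4] z22.0 toolx-rel-loader-y deg 0.6 tilt [0.003 0.   ] w5.6 F [-0.2  0.1 -0.5]
tool shift [-25.4  -0.5   0.1]
turn [0.2 0.  0.6] q [-0.08  0.23  1.78  0.    1.13 -0.22]
time_s: 16.95
eef_pos: [566.7, -18.5, 23.6]
eef_rot: [0.654, 0.756, 0.001, 0.001]
wrist_force: [0.4, -0.7, 0.0]
gripper_width: 6.1
t16.95 L [ 0.8 79.1] z23.6 toolx-rel-loader-y deg 0.8 tilt [0.004 0.   ] w6.1 F [ 0.4 -0.7  0. ]
tool shift [-29.1  -1.2   1.6]
turn [0.2 0.  0.8] q [-0.12  0.24  1.77  0.    1.13 -0.27]
```

```bash

python3 -m handwheel '[0.2,0,0.8,-0.008,-0.001,0.002,-0.86, 0,0,0,-0.008,-0.0005,0.0005,-0.86, 0,0,0,-0.008,-0.0005,0.0005,-0.86, 0,0,0,-0.008,0,0,-0.86]'
python3 -c "from h import *; st(0,30,22)"
python3 -m handwheel '[0,0,0,-0.006,0,0,-0.86, 0,0,0,-0.006,0,0,-0.86]'
python3 -c "from h import *; st(0,0,22)"
```

```text
time_s: 17.35
eef_pos: [570.5, -54.7, 22.5]
eef_rot: [0.66, 0.751, 0.001, 0.002]
wrist_force: [0.9, -0.6, 0.7]
gripper_width: 6.1
t17.35 L [-0.2 42.8] z22.5 toolx-rel-loader-y deg -0.1 tilt [ 0.003 -0.001] w6.1 F [ 0.9 -0.6  0.7]
tool shift [-12.8   0.2   0.6]
turn [ 0.2  0.1 -0.1] q [-0.18  0.25  1.75 -0.    1.13 -0.31]
time_s: 17.55
eef_pos: [572.2, -68.2, 22.6]
eef_rot: [0.661, 0.751, 0.001, 0.002]
wrist_force: [-1.6, -0.2, -0.6]
gripper_width: 6.1
t17.55 L [-0.3 29.2] z22.6 toolx-rel-loader-y deg -0.2 tilt [ 0.003 -0.001] w6.1 F [-1.6 -0.2 -0.6]
tool shift [-29.2   0.4   0.7]
turn [ 0.2  0.1 -0.2] q [-0.21  0.26  1.74 -0.    1.14 -0.33]
```

```bash

python3 -m handwheel '[0,0,0,-0.006,0,0.0005,-0.86, 0,0,0,-0.006,0,0,-0.86, 0,0,0,-0.005,0,0,-0.86]'
python3 -c "from h import *; st(0,0,22)"
python3 -m handwheel '[0,0,0,-0.006,0,0,-0.86, 0,0,0,-0.005,0,0,-0.86, 0,0,0,0,0,0,-0.86]'
python3 -c "from h import *; st(0,0,22)"
```

```text
time_s: 17.85
eef_pos: [574.5, -86.3, 22.1]
eef_rot: [0.661, 0.751, 0.001, 0.001]
wrist_force: [0.2, 0.8, 1.1]
gripper_width: 6.2
t17.85 L [-0.3 10.9] z22.1 toolx-rel-loader-y deg -0.2 tilt [ 0.003 -0.001] w6.2 F [0.2 0.8 1.1]
tool shift [-10.9   0.3   0.1]
turn [ 0.2  0.1 -0.2] q [-0.24  0.27  1.73 -0.    1.14 -0.37]
time_s: 18.15
eef_pos: [576.1, -98.8, 22.1]
eef_rot: [0.661, 0.751, 0.001, 0.001]
wrist_force: [-0.5, -1.4, 0.0]
gripper_width: 6.1
t18.15 L [-0.3 -1.7] z22.1 toolx-rel-loader-y deg -0.2 tilt [ 0.003 -0.001] w6.1 F [-0.5 -1.4  0. ]
tool shift [1.7 0.3 0.1]
turn [ 0.2  0.1 -0.2] q [-0.26  0.28  1.72 -0.    1.14 -0.38]
```

```bash

python3 -m handwheel '[0,0,0,0.015,0,0,-0.86, 0,0,0,0.015,0,-0.03,-0.86, 0,0,0,0,-0.02,-0.03,-0.86, 0,0,0,0,-0.045,0,-1, 0,0,0,0,-0.045,0,-1, 0,0,0,0,-0.02,0,-1, 0,0,0,0,0,0,-1]'
python3 - <<'E'
from h import *
st(-118,-3.5,60)
a=env.grab_frame("top"); d=dishes(a); print(d[1],[toL(p).round(1) for p in ray("top",d[0],28)])
cv2.imwrite("pics/c3.png",cv2.resize(a[140:235,275:410,::-1],None,fx=5.5,fy=5.5,interpolation=cv2.INTER_CUBIC))
E
```

```text
time_s: 18.85
eef_pos: [438.4, -78.6, 82.7]
eef_rot: [0.66, 0.752, 0.001, 0.001]
wrist_force: [-0.3, -0.0, -0.4]
gripper_width: -0.1
t18.85 L [-134.3   36.3] z82.7 toolx-rel-loader-y deg -0.0 tilt [0.003 0.   ] w-0.1 F [-0.3 -0.  -0.4]
tool shift [-39.8  16.2  22.8]
turn [ 0.2  0.  -0. ] q [-0.29 -0.17  2.07  0.    1.25 -0.42]
[75, 70, 68] [array([[-1.000e-01, -1.086e+02]]), array([[  0.7, -70.5]]), array([[ -1.3, -32.3]])]
```

View pics/c3.png

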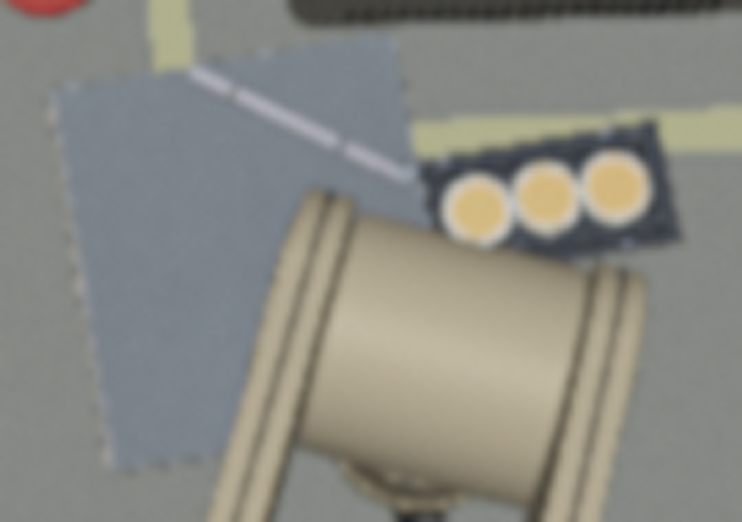

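All three dishes lie in a row in the slot, at about (478,210), (546,197) and (615,188), and clear of the sill. Next is the shutter.

```bash

python3 -m handwheel '[0.2,0,0,-0.02,0.008,0,-1, 0,0,0,-0.02,0.008,0,-1, 0,0,0,0,0,0.023,-1, 0,0,0,0,0,0.02,-1, 0,0,0,0,0,0,-1]'
python3 -c "from h import *; st(-95,-3.5,36)"
```

```text
time_s: 19.4
eef_pos: [468.9, -115.4, 41.1]
eef_rot: [0.659, 0.752, 0.002, 0.004]
wrist_force: [0.2, 0.3, 0.5]
gripper_width: 0.1
t19.40 L [-108.8   -4.2] z41.1 toolx-rel-loader-y deg 0.1 tilt [ 0.008 -0.001] w0.1 F [0.2 0.3 0.5]
tool shift [ 0.7 13.7  5.2]
turn [0.5 0.1 0.1] q [-0.35 -0.01  2.    0.    1.14 -0.48]
```

```bash

python3 -m handwheel '[0.5,0,0,0,0.005,0.005,-1, 0,0,0,0.001,0.006,0,-1, 0,0,0,0,0.006,0,-1, 0,0,0,0,0.006,0,-1]'
python3 -c "from h import *; st(-45,-3.5,36)"
python3 -m handwheel '[0,0,0,0,0.006,0,-1, 0,0,0,0,0.006,0,-1, 0,0,0,0,0.006,0,-1]'
python3 -c "from h import *; st(-45,-3.5,36)"
```

```text
time_s: 19.8
eef_pos: [495.2, -109.8, 37.7]
eef_rot: [0.658, 0.753, -0.001, 0.001]
wrist_force: [-1.3, -1.0, -1.1]
gripper_width: -0.2
t19.80 L [-82.   -2.1] z37.7 toolx-rel-loader-y deg 0.2 tilt [ 0.    -0.002] w-0.2 F [-1.3 -1.  -1.1]
tool shift [-1.5 37.   1.7]
turn [-0.   0.1  0.2] q [-0.32  0.07  1.93 -0.    1.15 -0.45]
time_s: 20.1
eef_pos: [514.7, -107.0, 38.4]
eef_rot: [0.658, 0.753, -0.001, 0.001]
wrist_force: [-1.8, -0.7, -1.3]
gripper_width: 0.3
t20.10 L [-62.3  -1.8] z38.4 toolx-rel-loader-y deg 0.2 tilt [-0.    -0.002] w0.3 F [-1.8 -0.7 -1.3]
tool shift [-1.7 17.3  2.4]
turn [-0.   0.1  0.2] q [-0.3   0.12  1.87 -0.    1.15 -0.43]
```

```bash

python3 -m handwheel '[0,0,0,-0.001,0.006,0.001,-1, 0,0,0,-0.001,0.004,0,-1, 0,0,0,0,0.003,0,-1]'
python3 -c "from h import *; st(-45,-3.5,36)"
python3 -m handwheel '[0,0,0,0,0.002,0,-1, 0,0,0,0,0.002,0,-1]'
python3 -c "from h import *; st(-45,-3.5,36)"
```

```text
time_s: 20.4
eef_pos: [529.5, -107.0, 37.6]
eef_rot: [0.658, 0.753, -0.001, 0.001]
wrist_force: [-1.9, 0.3, 0.4]
gripper_width: 0.1
t20.40 L [-47.6  -3.8] z37.6 toolx-rel-loader-y deg 0.2 tilt [ 0.    -0.002] w0.1 F [-1.9  0.3  0.4]
tool shift [0.3 2.6 1.6]
turn [0.  0.1 0.2] q [-0.29  0.15  1.83 -0.    1.15 -0.43]
time_s: 20.6
eef_pos: [534.0, -106.4, 37.6]
eef_rot: [0.658, 0.753, -0.001, 0.001]
wrist_force: [-1.0, 1.2, 0.7]
gripper_width: -0.2
t20.60 L [-43.1  -3.8] z37.6 toolx-rel-loader-y deg 0.2 tilt [ 0.    -0.002] w-0.2 F [-1.   1.2  0.7]
tool shift [ 0.3 -1.9  1.6]
turn [-0.   0.1  0.2] q [-0.29  0.16  1.82 -0.    1.15 -0.42]
```

No stop felt yet, so I'll continue in small steps.

```bash

python3 -m handwheel '[0,0,0,0,0.002,0,-1, 0,0,0,0,0.0015,0,-1]'
python3 -m handwheel '[0,0,0,0,0.002,0,-1, 0,0,0,0,0.0015,0,-1]'
python3 -c "from h import *; st(-45,-3.5,36)"
```

```text
time_s: 20.8
eef_pos: [535.2, -106.2, 37.3]
eef_rot: [0.658, 0.753, -0.002, -0.001]
wrist_force: [-13.1, -0.6, 10.1]
gripper_width: -0.1
time_s: 21.0
eef_pos: [535.1, -106.3, 37.4]
eef_rot: [0.658, 0.753, -0.005, -0.004]
wrist_force: [-10.3, -0.0, 9.9]
gripper_width: 0.2
t21.00 L [-42.   -3.8] z37.4 toolx-rel-loader-y deg 0.2 tilt [-0.014 -0.002] w0.2 F [-10.3  -0.    9.9]
tool shift [ 0.3 -3.   1.5]
turn [-0.8  0.   0.2] q [-0.29  0.18  1.81 -0.01  1.17 -0.42]
```

The stop is reached: 13 N and the tool is no longer advancing. I'll back off, clear the view and check.

```bash

python3 -m handwheel '[0,0,0,0,-0.01,0,-1, 0,0,0,0,-0.02,0,-1, 0,0,0,0,-0.01,-0.04,-1, 0,0,0,0,0,-0.05,-1, 0,0,0,0,0,-0.05,-1, 0,0,0,-0.045,0,0,-1, 0,0,0,-0.045,0,0,-1, 0,0,0,-0.045,0,0,-1, 0,0,0,-0.045,0,0,-1, 0,0,0,-0.045,0,0,-1, 0,0,0,-0.045,0,0,-1, 0,0,0,-0.045,0,0,-1, 0,0,0,0,0,0,-1]'
python3 - <<'E'
from h import *
st()
a=env.grab_frame("top"); d=dishes(a); print(d[1],[toL(p).round(1) for p in ray("top",d[0],28)])
b=env.grab_frame("scene"); d=dishes(b,"scene",(335,140,400,200)); print(d[1],[toL(p).round(1) for p in ray("scene",d[0],28)] if len(d[0]) else 0)
cv2.imwrite("pics/c4.png",np.vstack([cv2.resize(i[140:240,275:480,::-1],None,fx=3,fy=3,interpolation=cv2.INTER_CUBIC) for i in(a,b)]))
E
```

```text
time_s: 22.3
eef_pos: [538.6, -436.8, 186.6]
eef_rot: [0.656, 0.754, -0.004, 0.003]
wrist_force: [-0.7, 1.2, -0.6]
gripper_width: 0.0
t22.30 L [ -81.6 -332. ] z186.6 toolx-rel-loader-y deg 0.5 tilt [-0.002 -0.01 ] w0.0 F [-0.7  1.2 -0.6]
turn [-0.2  0.6  0.5] q [-0.75  0.4   1.25 -0.01  1.48 -0.89]
[75, 69, 69] [array([[-1.000e-01, -1.086e+02]]), array([[  1. , -70.5]]), array([[ -1.1, -32.2]])]
[] 0
```

View pics/c4.png

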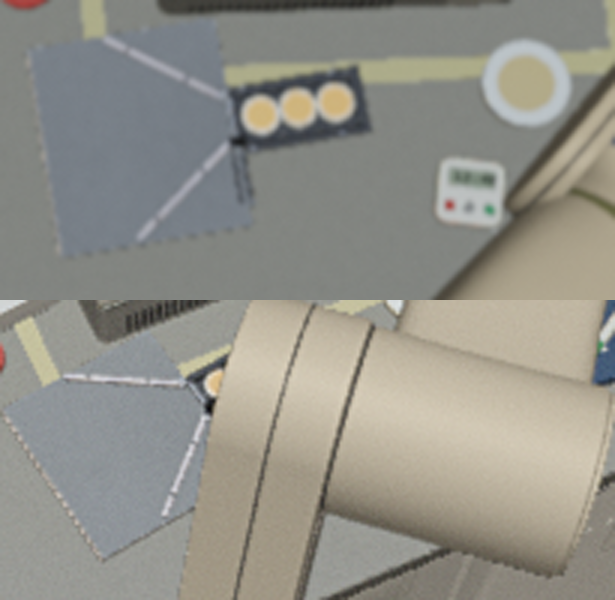

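The dishes are in a row at about (262,115), (298,107) and (336,101). The shutter tab is now beside the gate at (238,142), and the timer and large dish have not moved.

```bash
python3 -c "
from h import *
print(toL(ray('top',[[354,187]],51)).round(1)); print(env.sign_off())"
```

```text
[[-29.3  -2.9]]
the job is handed in; nothing more can be done
None
```

I pushed all three dishes through the gate into the slot, slid the shutter shut behind them with the tab, and handed the job in at about 22 s.

**Dishes:** the last top view puts their centres at loader y ≈ -32, -70.5 and -109 mm, within about 1 mm of x = 0. All three are clear of the sill.

**Shutter:** the push held at about 2 N, then rose to 13 N and the tool stopped advancing, which I took as the end stop. The tab's centre read x ≈ -29 mm in the picture. Fully shut would be about -26 mm, so that is 3 mm off, roughly one pixel plus the 2 mm calibration error. I relied on the force for this one.

**Other checks:**
- On the first approach the tool drifted upward and passed over the first dish. The camera showed the dish had not moved.
- The timer and large dish look unmoved in the last top view. I did not check the film roll or forceps again, but the fingers worked only over the loader, and the retreat was at about 180 mm height.
- In the last check the scene camera's view of the slot was mostly blocked by the arm, so the final dish positions rest on the top camera alone.

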